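# Turn a battery pack over against the ledge of a stand

## Task

The battery pack lies face up on the low deck of the blue and grey stand: push it up to the ledge and press its end lightly but definitely against it for a moment so that it sits square, then lever its overhanging end up and over so that the pack tips against the ledge and lands face down on the upper deck. Then slide it home against the end stop, pressing lightly for a moment, and leave it there flush with the stop. Feel your way, never push hard on the pack (2.5 kg of force is already too much), do not drop it off the stand, and leave the other things alone.

Things in the scene. Friction and masses are not known exactly. Their poses are not given: they have to be found in the camera images.
- stand: Fixed two-level stand. Origin on the bench top (z = 0) straight below the upright face of its ledge, midway across; x (leftward, about world +y) points level from the low deck to the end stop, y across, z up. Low deck (blue): top at z = 45 mm, from x = -79 mm to the ledge face at x = 0, 90 mm wide; base plate 8 mm thick, 110 mm wide, x = -81 to 125 mm. Beyond its low end is only bench.
- ledge: Grey upper deck of the stand, same origin and axes as the stand: its upright face is the plane x = 0 from z = 45 to 65 mm (a wall 20 mm high seen from the low deck); its flat top is at z = 65 mm, from x = 0 to 124 mm, 90 mm wide.
- end_stop: Bar across the far end of the upper deck, same origin and axes as the stand: its face toward the ledge is the plane x = 114 mm, from z = 65 to 79 mm, 90 mm wide, 10 mm thick.
- pack: White battery pack, loose: a flat hard box 118 x 62 x 18 mm, about 0.18 kg. Origin mid-underside; x along its length, y across, z out of the face with the indicator lights (up at the start, down once turned over). It starts along the low deck, 5 to 13 mm short of the ledge and up to 4 degrees askew (one fingertip may not square it: it can jam), its near (right-hand) end overhanging the deck by about 48 mm.
- pack_center (a point): Centre of the pack (half-way through its thickness), same axes. Slid up to the ledge, the pack overhangs the deck's end by 39 mm, 45 mm above the bench. Its near end goes back 1 to 2 mm as it starts to tilt (it can bind); about 15 degrees past upright it falls over onto the upper deck and lands with 20 to 50 mm overhanging the ledge face, 15 to 50 mm short of the end stop.
- multimeter: Bystander (multimeter), loose, beside the work; leave it where it is.
- bin_screws: Bystander (blue parts tray), loose, beside the work; leave it where it is.
- board_1: Bystander (green circuit board), loose, beside the work; leave it where it is.
- loupe: Bystander (black loupe), loose, beside the work; leave it where it is.
- heat_sink: Bystander (heat sink), loose, beside the work; leave it where it is.
There are look-alikes about, which are no part of the job. Several things have the shape of the pack; the one meant has the colours described above.

How it is judged:
On the way, in this order (a step that is already met when the one before it is completed fails the run):
1. the pack, still lying face up, is pressed square (within 3 degrees) against the ledge with more than 2 N for 0.3 s (angle between pack's own z axis and vertical below 0.15 rad and angle between the x axis of pack and the x axis of stand, either way round below 0.05 rad and contact force between pack and ledge above 2 N), for 0.3 s.
2. the pack is tipped up steeply (more than 65 degrees) while it bears on the ledge (angle between pack's own z axis and vertical between 1.13 and 2 rad and contact force between pack and ledge above 0.2 N), for 0.1 s.
3. the pack, lying face down on the upper deck, is pressed against the end stop with more than 2 N for 0.3 s (angle between pack's own z axis and vertical above 3.05 rad and contact force between pack and end_stop above 2 N), for 0.3 s.
At the end, for the whole second after the job is handed in: The battery pack lies at rest face down and flat (within 5 degrees) on the upper deck, square to the stand within 3 degrees, its end within 2.5 mm of the end stop, its middle within 25 mm of the stand's middle line (angle between pack's own z axis and vertical above 3.05 rad and angle between the x axis of pack and the x axis of stand, either way round below 0.05 rad and x of pack_center in the frame of stand between 0.0525 and 0.058 m and z of pack_center in the frame of stand between 0.071 and 0.077 m and y of pack_center in the frame of stand between -0.025 and 0.025 m and linear speed of pack below 0.01 m/s and angular speed of pack below 0.05 rad/s); the robot touches nothing.
It fails at once if the robot pushes on the pack with more than 25 N (contact force between the arm and pack above 25 N).
It fails at once if the fingers push on the pack with more than 25 N (contact force between the fingers and pack above 25 N).
It fails at once if the pack falls off the stand (height (world z) of pack_center below 0.03 m).
It fails at once if a bystander is moved by more than 20 mm (distance of any of multimeter, bin_screws, board_1, loupe, heat_sink from where it was at the start of the episode above 0.02 m).
It also fails if it takes over 72 s, if anything falls off the work surface, if the arm or the gripper's body presses on something with over 40 N, if the wrist force passes 120 N, or if a joint passes its speed limit or range.

## Robot

A 6-joint arm with a two-finger parallel gripper is mounted at the origin on a cart in front of the work surface, level with it; the furniture and walls round the work are solid. World frame = base frame: x ahead of the robot, y to its left, z up, the work surface at z = 0. Lengths are in m, angles in rad, forces in N, time in s.
With the tool pointing down it reaches from about 0.35 to 0.85 m from the base axis. Payload 8.1 kg.
Tool frame: the origin (TCP) lies midway between the tips of the shut fingers; the grasp point (between the pads) lies 19 mm behind it; z points along the fingers, y is the line along which they close (so a half turn about z gives the same grasp; the last joint's range is limited). The gripper opens to 93 mm and grips with 3 to 60 N. Pads are 15 mm wide; open, the fingers measure 128 mm over their backs; the gripper's body (75 mm by 188 mm) begins 65 mm behind the grasp point.
Start: joints at [1.199, 0.13, 1.488, -0, 1.523, -0.085], TCP at [0.17, 0.576, 0.219] pointing down, gripper open.
Joint ranges: [-2.96, 2.96], [-0.89, 2.26], [0.02, 2.5], [-1.34, 4.48], [0, 2.73], [-2.66, 2.66]. Speed limits (rad/s): [2.39, 2.39, 2.79, 3.14, 3.14, 3.14].

## Interface

Orientations are given as [roll, pitch, yaw] about the fixed x, y, z axes, in that order (R = Rz(yaw) Ry(pitch) Rx(roll)).
In Python, from cell import robot, read_camera, outline_of gives the robot as it stands.
- The arm moves only by the tool step_arm, never from a script. Its argument "commands" is a list that holds one entry, the list of rows, each a list of 5 numbers: the shift along the tool's x, y, z in cm, then the turn about the tool's z in rad, then the gripper command: -1 is shut, 1 is fully open, values between are in proportion. In form: [[[dx, dy, dz, twist, claw], ...]]. A call has exactly 10 rows; each row is the pose to reach, as a shift and turn from the pose commanded when the call began, along the tool's axes at that moment; what a row does not reach only later rows make up. A row lasts 1/12 s, in which the tool goes at most 41.7 mm and 7.16 degrees, less where a joint would pass 70% of its speed; a pose out of reach is approached as far as the arm can. A call with a gripper value outside its range is refused whole. The fingers move at their own pace and stop on an object; the grip force is fixed at half the most. Time passes only in rows, so rows that repeat a pose let the fingers close, or fill a call up. It gives the time, the measured TCP pose, the force, the opening and the grip force at its end, in the units of the state.
- robot.sense(): the state, without advancing time (a new reading comes with each control period).
- read_camera(name): name is "scene" or "side" or "wrist"; returns a dict with "img" (400x640x3 uint8, red, green, blue), "range_z" (400x640 float32, m along the optical axis (not along the pixel's ray), 0 where there is no reading), "mtx" (3x3 intrinsics, pixels), "eye" and "orientation" of the camera in the world. Camera axes: x right, y up, looking along -z (the intrinsics and any distortion apply to the point x, -y, -z); pixel columns grow to the right and rows downward; lengths in m; the calibration is good to about 2 mm. A picture is of the moment at which its call begins.
- robot.hand_in(): hands the job in; it is judged then, once.
Trained networks look in the newest picture that a camera, given by its name, has taken for a name from the list of things; names that differ only in an ending like _2 or _b are one class to them, and where a whole thing is asked for, a point or a joint stands for the part that bears it (a point fixed in the world has none). Each returns a list of dicts, best first, with "confidence" (0 to 1); they miss things now and then, are a little off and sometimes report something else, mostly with a low value. They report only what shows in the picture. A call takes as long as a camera call. They do not tell look-alikes from the thing itself.
- outline_of(target, camera): "region" (400x640 bool, what is visible of it) and "bbox" ([left, top, right, bottom] in pixels, round what is visible of it).
The state is a dict: "time_s": time; "joints": joint angles; "joint_velocities": joint speeds; "tau": joint torques, N m; "eef_pos": TCP position; "ee_rot": TCP orientation; "wrist_force": force on the tool from outside, world axes, zero at the start; "ft_torque": the same for the moment, N m; "width": opening from 0.0 (shut) to 1.0 (fully open); "grip_force": force on a finger pad.
Only numpy, scipy, OpenCV 4.12 (cv2) and the standard library are available. Lean on these libraries where they do the work, as an engineer would, in place of code of your own. Each camera call takes 0.05 s, during which the arm holds its last target. There are 200 camera calls.

## Working session

There is one attempt and no reset: what is moved stays moved. The work goes in short steps, Python scripts to look and compute and a tool call to move; the robot and the scene stay as the last step left them, time stands still between calls to the robot, and variables do not carry over. Pictures are saved under pics/ and viewed, at most 10 in all, crops included, and the job is handed in when it is done.

Besides the shell and the picture viewer there is one more tool, called after "Emit:" in YAML: its name, and indented under it one key for each argument. step_arm: Moves the arm, as the interface text tells. Its arguments: {"type":"object","properties":{"commands":{"type":"array","items":{"type":"array","items":{"type":"array","items":{"type":"number"}}}}},"required":["commands"]}

```bash
mkdir -p pics; ls
cat > h.py <<'E'
import numpy as np, cv2
from cell import robot, read_camera, outline_of
def R(c):
    o=np.array(c["orientation"]); 
    if o.shape==(3,3): return o
    from scipy.spatial.transform import Rotation as Ro
    return Ro.from_euler('xyz',o).as_matrix() if o.size==3 else Ro.from_quat(o).as_matrix()
def cloud(c):
    z=c["range_z"]; K=c["mtx"]; v,u=np.mgrid[0:z.shape[0],0:z.shape[1]]
    p=np.stack([(u-K[0,2])/K[0,0]*z,-(v-K[1,2])/K[1,1]*z,-z],-1)
    return p@R(c).T+np.array(c["eye"])
E
python3 - <<'E'
from h import *
s=robot.sense(); print({k:np.round(v,3) for k,v in s.items()})
ims=[]
for n in ("scene","side","wrist"):
    c=read_camera(n); ims.append(c["img"]); print(n,c["eye"],c["orientation"],c["mtx"][0])
    np.save(n+".npy",cloud(c))
    for t in ("pack","stand"):
        for d in outline_of(t,n)[:4]:
            p=cloud(c)[d["region"]]; col=np.median(c["img"][d["region"]],0)
            print(n,t,round(d["confidence"],2),d["bbox"],np.round(np.median(p,0),3),col)
a=np.vstack(ims[:2]); cv2.imwrite("pics/a.png",cv2.resize(a,(480,600))[...,::-1]); cv2.imwrite("pics/b.png",ims[2][...,::-1])
E
```

```text
pics
{'time_s': np.float64(0.0), 'joints': array([ 1.199,  0.131,  1.489,  0.   ,  1.523, -0.085]), 'joint_velocities': array([ 0.   , -0.   , -0.001, -0.001, -0.   , -0.001]), 'tau': array([-2.0000e-03, -5.5986e+01, -4.9175e+01,  7.7000e-02,  3.6000e-02,
       -0.0000e+00]), 'eef_pos': array([0.169, 0.575, 0.218]), 'ee_rot': array([-3.14 , -0.   ,  2.855]), 'wrist_force': array([ 0.162, -0.474, -0.129]), 'ft_torque': array([-0.04 ,  0.012, -0.02 ]), 'grip_force': np.float64(0.0), 'width': np.float64(0.995)}
scene [ 0.0276643  -0.52805028  0.68952625] [ 0.85302582  0.01901474 -0.90763495] [404.59115382   0.         324.37871919]
scene pack 0.95 [366.3, 254.3, 397.4, 305.7] [ 0.491 -0.298  0.017] [142.  67. 194.]
scene pack 0.81 [277.2, 197.6, 333.7, 232.1] [ 0.515 -0.077  0.062] [239. 241. 239.]
scene stand 0.65 [229.2, 168.3, 309.0, 244.5] [0.482 0.037 0.056] [136. 150. 165.]
side [-0.01696241 -0.96470344  0.68655628] [ 1.03847155 -0.00880835 -0.55387731] [446.46583935   0.         319.06266414]
side pack 0.84 [295.0, 197.4, 333.3, 231.9] [ 0.516 -0.081  0.062] [240.  240.5 240. ]
side pack 0.62 [335.0, 255.7, 373.1, 293.1] [ 0.491 -0.303  0.018] [136.  71. 184.]
side pack 0.59 [263.0, 180.4, 313.0, 218.8] [0.494 0.051 0.064] [142. 153. 160.]
side stand 0.82 [264.2, 173.6, 321.7, 234.9] [0.483 0.03  0.053] [126. 135. 152.]
side stand 0.61 [261.8, 181.0, 312.0, 219.2] [0.494 0.049 0.064] [142. 153. 160.]
wrist [0.08870747 0.59971001 0.38515558] [-3.06106871e-01  5.55820950e-04  1.28492792e+00] [316.72274507   0.         321.876243  ]
```

View pics/a.png

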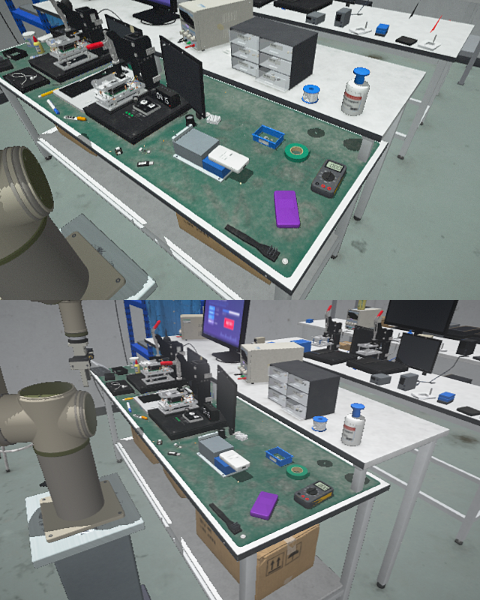

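Run:
```python
import numpy as np,cv2
for n in ("scene","side"):
    P=np.load(n+".npy").reshape(-1,3)
    m=(abs(P[:,0]-.5)<.12)&(abs(P[:,1])<.2)
    Q=P[m]
    for nm,lo,hi in (("pack",.059,.068),("stop",.075,.085),("low",.04,.05)):
        q=Q[(Q[:,2]>lo)&(Q[:,2]<hi)]; 
        if nm=="pack":
            for k,qq in(("pk",q[q[:,1]<-.035]),("up",q[q[:,1]>0.0])):
                r=cv2.minAreaRect((qq[:,:2]*1000).astype(np.float32)); print(n,k,len(qq),r,np.round(np.median(qq[:,2]),4))
                print(np.round(cv2.boxPoints(r)).tolist())
        elif len(q)>5:
            r=cv2.minAreaRect((q[:,:2]*1000).astype(np.float32)); print(n,nm,len(q),r); print(np.round(cv2.boxPoints(r)).tolist())
```

```text
scene pk 779 ((521.9495239257812, -81.52227783203125), (62.37181091308594, 95.1004409790039), 2.8566064834594727) 0.062
[[488.0, -36.0], [493.0, -131.0], [555.0, -127.0], [551.0, -32.0]]
scene up 1248 ((515.046875, 61.77056884765625), (91.8405990600586, 121.39323425292969), 1.5011905431747437) 0.0638
[[468.0, 121.0], [471.0, -0.0], [563.0, 2.0], [559.0, 124.0]]
scene stop 107 ((512.0628662109375, 120.08650207519531), (88.6020278930664, 11.998418807983398), 1.8305933475494385)
[[468.0, 125.0], [468.0, 113.0], [557.0, 116.0], [556.0, 127.0]]
scene low 432 ((518.6228637695312, -2.4671783447265625), (93.73655700683594, 252.1964569091797), 2.469597339630127)
[[466.0, 121.0], [477.0, -130.0], [571.0, -126.0], [560.0, 126.0]]
side pk 432 ((520.9757080078125, -82.82972717285156), (63.9747314453125, 96.26741790771484), 3.8605499267578125) 0.0629
[[486.0, -37.0], [492.0, -133.0], [556.0, -129.0], [550.0, -33.0]]
side up 648 ((515.843994140625, 60.6259880065918), (92.2727279663086, 121.54619598388672), 1.892446756362915) 0.0649
[[468.0, 120.0], [472.0, -2.0], [564.0, 1.0], [560.0, 123.0]]
side stop 69 ((513.9986572265625, 119.01288604736328), (92.41741943359375, 13.363588333129883), 3.7496466636657715)
[[467.0, 123.0], [468.0, 109.0], [561.0, 115.0], [560.0, 129.0]]
side low 229 ((517.1343994140625, 36.996917724609375), (334.4095764160156, 127.90775299072266), 80.318359375)
[[426.0, -117.0], [552.0, -139.0], [608.0, 191.0], [482.0, 213.0]]
```

The scene and side views show the blue/grey stand with the white pack at about scene px (215,155) to (240,165). The purple pack is a look-alike. The stand is yawed about 1.7° off world +y and the pack about 1–2° more. Before swinging the arm over, I'll check for obstacles.

Run:
```python
import numpy as np
P=np.vstack([np.load(n+".npy").reshape(-1,3) for n in("scene","side","wrist")])
for y in np.arange(.7,-.35,-.1):
    print(round(y,1),[ (int(1000*q.max()) if len(q:=P[(abs(P[:,0]-x)<.05)&(abs(P[:,1]-y)<.05)&(P[:,2]<.9),2])>3 else -1) for x in np.arange(.1,.85,.1)])
```

```text
0.7 [-739, 345, 12, 36, 37, 29, 249, 248]
0.6 [539, 540, 5, 48, 138, 135, 251, 149]
0.5 [545, 553, 6, 50, 315, 315, 274, 146]
0.4 [565, 563, 5, 50, 82, 198, 249, 175]
0.3 [573, -735, 6, 48, 56, 99, 250, 149]
0.2 [2, -2, 6, 12, 6, 41, 250, 302]
0.1 [16, 0, 5, 9, 80, 79, 21, 302]
0.0 [395, -642, 5, 6, 68, 68, 32, 302]
-0.1 [388, -642, 5, 6, 65, 63, 32, 302]
-0.2 [3, -643, 11, 12, 20, 6, 23, 187]
-0.3 [-740, -738, 8, 25, 21, 41, 42, 283]
```

Emit:
step_arm:
  commands:
    - [[-2.73, -3.07, 0, 0.124, -0.57], [-5.46, -6.14, 0, 0.248, -0.57], [-8.2, -9.2, 0, 0.372, -0.57], [-10.9, -12.3, 0, 0.496, -0.57], [-13.65, -15.35, 0, 0.62, -0.57], [-16.4, -18.4, 0, 0.744, -0.57], [-19.1, -21.5, 0, 0.868, -0.57], [-21.8, -24.6, 0, 0.992, -0.57], [-24.6, -27.7, 0, 1.116, -0.57], [-27.3, -30.75, 0, 1.24, -0.57]]

```text
time_s: 1.28
eef_pos: [0.345, 0.2016, 0.219]
ee_rot: [3.14, -0.0, 1.609]
wrist_force: [1.3, -0.3, 0.5]
width: 0.329
grip_force: 0.0
```

```bash
python3 -c "
from h import *
s=robot.sense(); print({k:np.round(v,4) for k,v in s.items() if k in('eef_pos','ee_rot','width','time_s')})"
```

```text
{'time_s': np.float64(1.2833), 'eef_pos': array([0.345 , 0.2016, 0.219 ]), 'ee_rot': array([ 3.1404e+00, -4.0000e-04,  1.6091e+00]), 'width': np.float64(0.3292)}
```

Emit:
step_arm:
  commands:
    - [[-3.8, 1.6, 0, 0, -0.57], [-7.6, 3.2, 0, 0, -0.57], [-11.4, 4.8, 0, 0, -0.57], [-15.2, 6.4, 0, 0, -0.57], [-19, 8, 0, 0, -0.57], [-22.8, 9.6, 0, 0, -0.57], [-26.6, 11.2, 0, 0, -0.57], [-30.4, 12.8, 0, 0, -0.57], [-34.2, 14.4, 0, 0, -0.57], [-37.4, 15.9, 0, 0, -0.57]]

```text
time_s: 2.12
eef_pos: [0.5204, -0.1662, 0.2187]
ee_rot: [3.141, 0.001, 1.614]
wrist_force: [0.4, 0.0, 0.5]
width: 0.212
grip_force: 0.0
```

Run:
```python
from h import *
s=robot.sense(); print({k:np.round(v,4) for k,v in s.items() if k in('eef_pos','ee_rot','width','time_s','wrist_force')})
c=read_camera("wrist"); P=cloud(c); np.save("w1.npy",P)
cv2.imwrite("pics/w1.png",c["img"][...,::-1])
D=outline_of("pack","wrist"); print([(d["confidence"],d["bbox"]) for d in D])
```

```text
{'time_s': np.float64(2.1167), 'eef_pos': array([ 0.5204, -0.1662,  0.2187]), 'ee_rot': array([3.1412e+00, 5.0000e-04, 1.6137e+00]), 'wrist_force': array([0.3909, 0.0319, 0.4508]), 'width': np.float64(0.2123)}
[(0.91, [294.6, 13.9, 360.5, 144.7]), (0.61, [257.5, 224.3, 340.6, 288.9])]
```

View pics/w1.png

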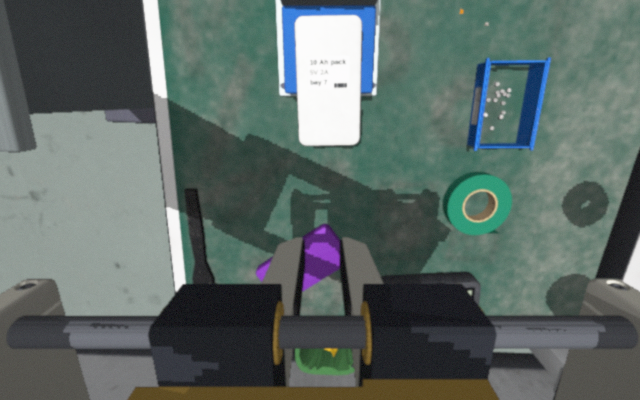

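The wrist view shows the white pack at px (295–360, 14–145) on the blue deck, and the fingers at px (290–360, 240–300). I'll fit the edges in the point cloud next.

Run:
```python
from h import *
P=np.load("w1.npy"); im=cv2.imread("pics/w1.png").astype(int)
reg=np.zeros((400,640),bool); reg[0:160,270:390]=1
white=reg&(im.min(2)>200)&(P[...,2]>.055)&(P[...,2]<.075)
q=P[white]; print(len(q),np.median(q[:,2]))
r=cv2.minAreaRect((q[:,:2]*1000).astype(np.float32)); print(r,cv2.boxPoints(r).round(1).tolist())
blue=reg&(im[...,0]>140)&(im[...,2]<80)&(P[...,2]>.035)&(P[...,2]<.055)
b=P[blue]; print(len(b),np.median(b[:,2])); 
# left/right edges of blue per row
for a in(-1,1):
    L=[]
    for v in range(12,92):
        u=np.where(blue[v])[0]
        if len(u)>4: L.append(P[v,u.min() if a<0 else u.max()][:2])
    L=np.array(L); k=np.polyfit(L[:,1],L[:,0],1); print("edge",a,k,np.degrees(np.arctan(k[0])))
    L=[]
    for v in range(25,135):
        u=np.where(white[v])[0]
        if len(u)>4: L.append(P[v,u.min() if a<0 else u.max()][:2])
    L=np.array(L); k=np.polyfit(L[:,1],L[:,0],1); print("packedge",a,k,np.degrees(np.arctan(k[0])))
print("low end y",np.percentile(b[:,1],[1,3]), "pack y",np.percentile(q[:,1],[.5,99.5]))
```

```text
7952 0.06388394043051959
((516.3125610351562, -60.49750518798828), (72.622802734375, 130.7218475341797), 4.743743896484375) [[474.70001220703125, 1.600000023841858], [485.5, -128.60000610351562], [557.9000244140625, -122.5999984741211], [547.0999755859375, 7.599999904632568]]
2241 0.045875200684654505
edge -1 [-0.04541263  0.47664139] -2.6001655406208632
packedge -1 [-0.06199716  0.48850923] -3.5476346989934626
edge 1 [-0.0385785   0.56329822] -2.2092895161089188
packedge 1 [-0.05715431  0.54820547] -3.27114214283558
low end y [-0.07414531 -0.07150008] pack y [-0.12423317 -0.00973554]
```

Emit:
step_arm:
  commands:
    - [[0.2, 0.3, 3.5, 0, -0.57], [0.4, 0.6, 7, 0, -0.57], [0.6, 0.6, 10.5, 0, -0.57], [0.9, 0.6, 14, 0, -0.57], [0.9, 0.6, 16.5, 0, -0.57], [0.9, 0.6, 18.3, 0, -0.57], [0.9, 0.6, 18.3, 0, -0.57], [1.3, 0.6, 18.3, 0, -0.57], [1.7, 0.6, 18.3, 0, -0.57], [1.9, 0.6, 18.3, 0, -0.57]]

```text
time_s: 3.05
eef_pos: [0.5266, -0.1439, 0.0379]
ee_rot: [3.138, 0.001, 1.615]
wrist_force: [-0.6, 0.5, -0.2]
width: 0.216
grip_force: 0.0
```

Run:
```python
from h import *
s=robot.sense(); print({k:np.round(v,4) for k,v in s.items() if k in('eef_pos','ee_rot','width','time_s','wrist_force')})
c=read_camera("wrist"); P=cloud(c); np.save("w2.npy",P)
cv2.imwrite("pics/w2.png",c["img"][...,::-1])
```

```text
{'time_s': np.float64(3.05), 'eef_pos': array([ 0.5266, -0.1439,  0.0379]), 'ee_rot': array([3.1384e+00, 1.1000e-03, 1.6150e+00]), 'wrist_force': array([-0.6176,  0.4815, -0.2223]), 'width': np.float64(0.2157)}
```

View pics/w2.png

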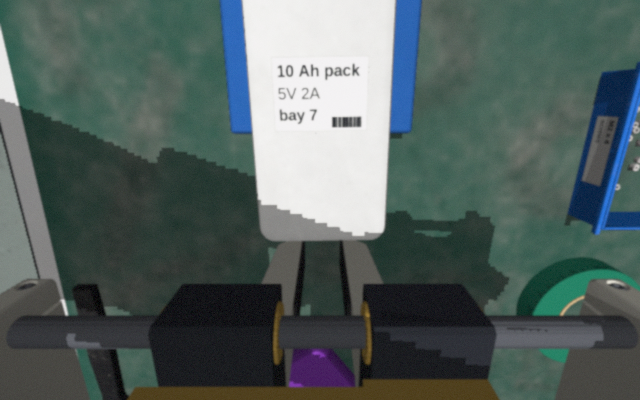

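The wrist view shows both fingertips (px 265–380, 240) just short of the pack's near end (px 260–385, 240) and centred on it. Next I push forward gently.

Emit:
step_arm:
  commands:
    - [[0.15, 0, 0, 0, -0.57], [0.3, 0, 0, 0, -0.57], [0.45, 0, 0, 0, -0.57], [0.6, 0, 0, 0, -0.57], [0.75, 0, 0, 0, -0.57], [0.9, 0, 0, 0, -0.57], [1.05, 0, 0, 0, -0.57], [1.2, 0, 0, 0, -0.57], [1.35, 0, 0, 0, -0.57], [1.5, 0, 0, 0, -0.57]]

```text
time_s: 3.93
eef_pos: [0.5244, -0.129, 0.0357]
ee_rot: [3.141, 0.0, 1.615]
wrist_force: [1.1, -1.4, 0.8]
width: 0.213
grip_force: 0.8
```

Emit:
step_arm:
  commands:
    - [[0.05, 0, 0, 0, -0.57], [0.1, 0, 0, 0, -0.57], [0.15, 0, 0, 0, -0.57], [0.2, 0, 0, 0, -0.57], [0.25, 0, 0, 0, -0.57], [0.3, 0, 0, 0, -0.57], [0.3, 0, 0, 0, -0.57], [0.3, 0, 0, 0, -0.57], [0.3, 0, 0, 0, -0.57], [0.3, 0, 0, 0, -0.57]]

```text
time_s: 4.77
eef_pos: [0.5243, -0.126, 0.0356]
ee_rot: [3.142, -0.0, 1.615]
wrist_force: [0.1, -1.1, 0.3]
width: 0.216
grip_force: 0.6
```

Emit:
step_arm:
  commands:
    - [[0.05, 0, 0, 0, -0.57], [0.1, 0, 0, 0, -0.57], [0.15, 0, 0, 0, -0.57], [0.2, 0, 0, 0, -0.57], [0.25, 0, 0, 0, -0.57], [0.25, 0, 0, 0, -0.57], [0.25, 0, 0, 0, -0.57], [0.25, 0, 0, 0, -0.57], [0.25, 0, 0, 0, -0.57], [0.25, 0, 0, 0, -0.57]]

```text
time_s: 5.6
eef_pos: [0.5242, -0.1239, 0.0357]
ee_rot: [3.141, 0.001, 1.615]
wrist_force: [1.0, -4.5, -0.5]
width: 0.216
grip_force: 2.5
```

Emit:
step_arm:
  commands:
    - [[0.02, 0, 0, 0, -0.57], [0.03, 0, 0, 0, -0.57], [0.03, 0, 0, 0, -0.57], [0.03, 0, 0, 0, -0.57], [0.03, 0, 0, 0, -0.57], [0.03, 0, 0, 0, -0.57], [0.03, 0, 0, 0, -0.57], [0.03, 0, 0, 0, -0.57], [0.03, 0, 0, 0, -0.57], [0.03, 0, 0, 0, -0.57]]

```text
time_s: 6.43
eef_pos: [0.5242, -0.1239, 0.0357]
ee_rot: [3.141, 0.001, 1.615]
wrist_force: [0.2, -6.9, -1.5]
width: 0.214
grip_force: 3.2
```

Run:
```python
from h import *
c=read_camera("wrist"); P=cloud(c)
im=c["img"].astype(int)
print(robot.sense()["wrist_force"],robot.sense()["eef_pos"])
white=(im.min(2)>190)&(P[...,2]>.055)&(P[...,2]<.08); white[:,:220]=0; white[:,420:]=0
blue=(im[...,2]>140)&(im[...,0]<80)&(P[...,2]>.035)&(P[...,2]<.055); blue[:,:200]=0; blue[:,440:]=0
for m,n in((white,"pack"),(blue,"deck")):
  for a in(-1,1):
    L=[]
    for v in range(5,180):
        u=np.where(m[v])[0]
        if len(u)>8: L.append(P[v,u.min() if a<0 else u.max()][:2])
    L=np.array(L); k=np.polyfit(L[:,1],L[:,0],1); print(n,len(L),a,k,np.degrees(np.arctan(k[0])))
```

```text
[ 1.15852262 -6.37723958 -0.76510147] [ 0.52421717 -0.12394331  0.0356822 ]
pack 175 -1 [-0.04565366  0.49066303] -2.6139472418365157
pack 175 1 [-0.04474854  0.54995544] -2.5621932446021303
deck 168 -1 [-0.04861816  0.47555183] -2.783423536347537
deck 168 1 [-0.00622357  0.56429097] -0.3565798969710016
```

Step 1 is done: about 6.5 N held for over 0.8 s, and the pack is square. Next I lever the pack by friction on its lower near edge, moving along the tilt arc.

Emit:
step_arm:
  commands:
    - [[0, 0, -0.1, 0, -0.57], [-0.01, 0, -0.2, 0, -0.57], [-0.03, 0, -0.3, 0, -0.57], [-0.04, 0, -0.4, 0, -0.57], [-0.05, 0, -0.5, 0, -0.57], [-0.06, 0, -0.6, 0, -0.57], [-0.07, 0, -0.7, 0, -0.57], [-0.08, 0, -0.8, 0, -0.57], [-0.08, 0, -0.8, 0, -0.57], [-0.08, 0, -0.8, 0, -0.57]]

```text
time_s: 7.32
eef_pos: [0.5241, -0.1246, 0.0436]
ee_rot: [3.142, 0.001, 1.615]
wrist_force: [1.6, -6.3, -1.7]
width: 0.218
grip_force: 3.0
```

Run:
```python
from h import *
c=read_camera("wrist"); P=cloud(c)
im=c["img"].astype(int)
print(robot.sense()["wrist_force"],robot.sense()["eef_pos"])
white=(im.min(2)>170)&(P[...,2]>.055)&(P[...,2]<.15); white[:,:220]=0; white[:,420:]=0
q=P[white]; k=np.polyfit(q[:,1],q[:,2],1); print(len(q),k,np.degrees(np.arctan(k[0])), np.percentile(q[:,2],[1,50,99]))
cv2.imwrite("pics/w3.png",c["img"][...,::-1])
```

```text
[ 0.88718505 -4.83498839 -0.8622313 ] [ 0.52412418 -0.12459559  0.04355562]
30176 [-0.0671503  0.0640875] -3.8416615811559747 [0.06329056 0.06713815 0.07117986]
```

It lifts without slipping, with the tilt at 3.8°. I carry on along the arc.

Emit:
step_arm:
  commands:
    - [[-0.01, 0, -0.2, 0, -0.57], [-0.02, 0, -0.4, 0, -0.57], [-0.03, 0, -0.6, 0, -0.57], [-0.03, 0, -0.8, 0, -0.57], [-0.03, 0, -1.0, 0, -0.57], [-0.02, 0, -1.2, 0, -0.57], [-0.01, 0, -1.4, 0, -0.57], [0.01, 0, -1.6, 0, -0.57], [0.03, 0, -1.8, 0, -0.57], [0.03, 0, -1.8, 0, -0.57]]

```text
time_s: 8.2
eef_pos: [0.5243, -0.1245, 0.0621]
ee_rot: [3.141, 0.001, 1.615]
wrist_force: [0.2, -6.5, -0.2]
width: 0.215
grip_force: 3.2
```

```bash
cat > t.py <<'E'
from h import *
c=read_camera("wrist"); P=cloud(c)
im=c["img"].astype(int); s=robot.sense()
print(s["time_s"],s["wrist_force"].round(2),s["eef_pos"].round(4),s["width"])
white=(im.min(2)>150)&(P[...,2]>.055)&(P[...,2]<.22)&(abs(P[...,0]-.525)<.05)&(P[...,1]>-.14)
white[:,:200]=0; white[:,440:]=0
q=P[white]; k=np.polyfit(q[:,1],q[:,2],1); print(len(q),k,np.degrees(np.arctan(k[0])), np.percentile(q[:,2],[1,50,99]),np.percentile(q[:,1],[1,50,99]))
import sys
cv2.imwrite("pics/%s.png"%sys.argv[1],c["img"][...,::-1])
E
python3 t.py w4
```

```text
8.25 [ 0.65 -6.61 -0.21] [ 0.5243 -0.1245  0.0619] 0.21398152593477987
27885 [-0.2287633   0.06451837] -12.885448923277815 [0.06325018 0.07515279 0.08744267] [-0.09919216 -0.04572703  0.00149833]
```

Emit:
step_arm:
  commands:
    - [[0.03, 0, -0.3, 0, -0.57], [0.07, 0, -0.6, 0, -0.57], [0.12, 0, -0.9, 0, -0.57], [0.17, 0, -1.2, 0, -0.57], [0.24, 0, -1.5, 0, -0.57], [0.31, 0, -1.8, 0, -0.57], [0.39, 0, -2.1, 0, -0.57], [0.48, 0, -2.4, 0, -0.57], [0.58, 0, -2.7, 0, -0.57], [0.58, 0, -2.7, 0, -0.57]]

```text
time_s: 9.08
eef_pos: [0.5244, -0.1189, 0.0897]
ee_rot: [3.14, 0.002, 1.615]
wrist_force: [-1.1, -7.6, 1.4]
width: 0.217
grip_force: 3.7
```

```bash
python3 t.py w5
```

```text
9.1333 [ 0.17 -7.13  1.28] [ 0.5243 -0.119   0.0894] 0.2176845290122292
24070 [-0.47784245  0.06672655] -25.54045130293943 [0.06418231 0.08828357 0.11292135] [-0.09443483 -0.04538779  0.01335234]
```

Emit:
step_arm:
  commands:
    - [[0.08, 0, -0.37, 0, -0.57], [0.22, 0, -0.73, 0, -0.57], [0.38, 0, -1.08, 0, -0.57], [0.55, 0, -1.43, 0, -0.57], [0.73, 0, -1.77, 0, -0.57], [0.93, 0, -2.09, 0, -0.57], [1.14, 0, -2.41, 0, -0.57], [1.37, 0, -2.73, 0, -0.57], [1.6, 0, -3.03, 0, -0.57], [1.6, 0, -3.03, 0, -0.57]]

```text
time_s: 9.97
eef_pos: [0.5237, -0.1021, 0.12]
ee_rot: [3.14, 0.001, 1.615]
wrist_force: [0.5, -5.4, 2.9]
width: 0.21
grip_force: 2.7
```

```bash
python3 t.py w6
```

```text
10.0167 [-1.29 -6.55  3.29] [ 0.5236 -0.1023  0.1197] 0.21661510772021547
24956 [-0.67088694  0.07783958] -33.85714409359877 [0.06210941 0.0867022  0.13921046] [-0.07989334 -0.02488323  0.03968662]
```

View pics/w6.png

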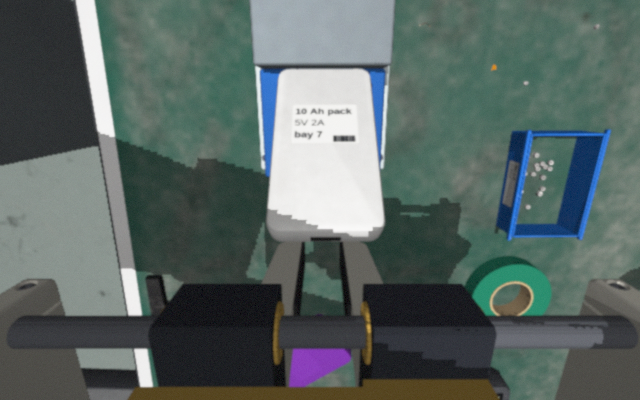

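The view shows the pack tilted about 43°, straight, with the fingers on its lower edge at px (270–385, 240).

Emit:
step_arm:
  commands:
    - [[0.3, 0, -0.45, 0, -0.57], [0.72, 0, -0.86, 0, -0.57], [1.14, 0, -1.24, 0, -0.57], [1.6, 0, -1.6, 0, -0.57], [2.06, 0, -1.93, 0, -0.57], [2.3, 0, -2.08, 0, -0.57], [2.55, 0, -2.24, 0, -0.57], [2.8, 0, -2.38, 0, -0.57], [3.05, 0, -2.52, 0, -0.57], [3.05, 0, -2.52, 0, -0.57]]

```text
time_s: 10.85
eef_pos: [0.5216, -0.0708, 0.144]
ee_rot: [-3.141, -0.001, 1.615]
wrist_force: [-0.5, 0.0, -0.2]
width: 0.217
grip_force: 0.1
```

```bash
python3 t.py w7
python3 - <<'E'
from h import *
c=read_camera("scene");P=cloud(c);q=P[(abs(P[...,0]-.525)<.06)&(abs(P[...,1]+.03)<.08)&(P[...,2]>.07)&(c["img"].min(2)>140)]
print(len(q)); print(np.histogram2d(q[:,1],q[:,2],bins=[np.arange(-.09,.05,.01),np.arange(.07,.2,.01)])[0].astype(int))
E
```

```text
10.9 [0.64 0.22 0.19] [ 0.5216 -0.071   0.1438] 0.21537842939446378
23936 [-0.75676883  0.10004206] -37.11730060049244 [0.06160221 0.06672531 0.15933951] [-0.05013908  0.01235579  0.07684918]
666
[[ 0  0  0  0  0  0  0  0  1  0  1  4]
 [ 0  0  0  0  0  0  0  0  0  0  0  0]
 [ 0  0  0  0  0  0  0  1  2  0  0  0]
 [ 0  0  0  0  0  2  4 14 32  0  0  0]
 [ 0  0  0  3  7 12 11  8 10  0  0  0]
 [ 0  2  7  8 11  6  1  0  0  0  0  0]
 [ 8 10 10  7  2  0  0  0  0  0  0  0]
 [ 9  4  0  0  0  0  0  0  0  0  0  0]
 [ 0  0  0  0  0  0  0  0  0  0  0  0]
 [ 0  0  0  0  0  0  0  0  0  0  0  0]
 [ 0  0  0  0  0  0  0  0  0  0  0  0]
 [ 0  0  0  0  0  0  0  0  0  0  0  0]
 [ 0  0  0  0  0  0  0  0  0  0  0  0]
 [ 0  0  0  0  0  0  0  0  0  0  0  0]]
```

Emit:
step_arm:
  commands:
    - [[0.4, 0, -0.2, 0, -0.57], [0.8, 0, -0.35, 0, -0.57], [1.2, 0, -0.5, 0, -0.57], [1.6, 0, -0.6, 0, -0.57], [2.0, 0, -0.7, 0, -0.57], [2.4, 0, -0.75, 0, -0.57], [2.8, 0, -0.8, 0, -0.57], [3.2, 0, -0.8, 0, -0.57], [3.5, 0, -0.8, 0, -0.57], [3.5, 0, -0.8, 0, -0.57]]

```text
time_s: 11.78
eef_pos: [0.5202, -0.0359, 0.152]
ee_rot: [-3.141, -0.0, 1.615]
wrist_force: [-0.4, -0.5, -0.4]
width: 0.215
grip_force: 0.0
```

Run:
```python
from h import *
c=read_camera("scene");P=cloud(c);q=P[(abs(P[...,0]-.525)<.06)&(abs(P[...,1]+.01)<.08)&(P[...,2]>.07)&(c["img"].min(2)>140)]
print(len(q)); print(np.histogram2d(q[:,1],q[:,2],bins=[np.arange(-.06,.07,.01),np.arange(.07,.2,.01)])[0].astype(int))
cv2.imwrite("pics/s2.png",cv2.resize(c["img"][120:270,200:380,::-1],(720,600)))
```

```text
628
[[ 0  0  0  0  0  0  0  0  0  0  0  0]
 [ 0  0  0  0  0  0  0  0  0  0  1  2]
 [ 0  0  0  0  0  0  0  0  0  0  0  0]
 [ 1  0  3  5  8  7  9 10 14 12  0  0]
 [ 7 14 12  9 11 14 10 10 14 20  0  0]
 [ 7  6  5  4  2  0  0  1  0  0  0  0]
 [ 0  0  0  0  0  0  0  0  0  0  0  0]
 [ 0  0  0  0  0  0  0  0  0  0  0  0]
 [ 0  0  0  0  0  0  0  0  0  0  0  0]
 [ 0  0  0  0  0  0  0  0  0  0  0  0]
 [ 0  0  0  0  0  0  0  0  0  0  0  0]
 [ 0  0  0  0  0  0  0  0  0  0  0  0]]
```

View pics/s2.png

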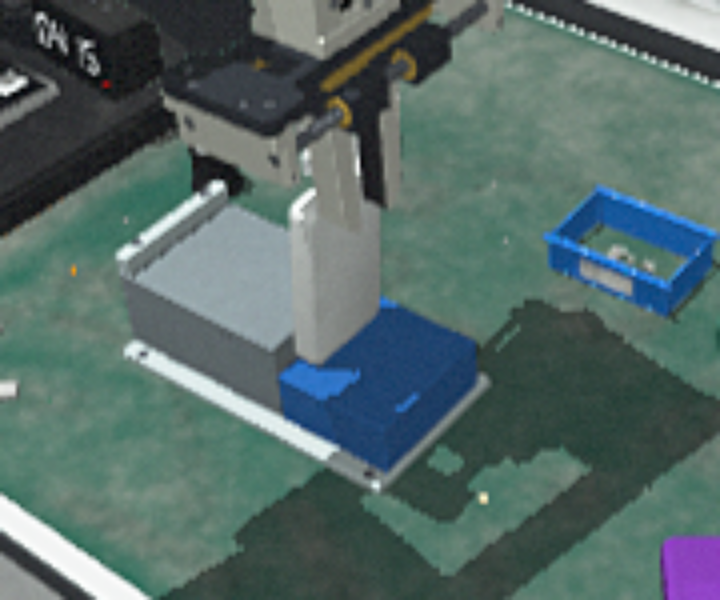

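The pack stands nearly upright at about 83°, close to the ledge. I push it on slowly.

Emit:
step_arm:
  commands:
    - [[0.2, 0, 0, 0, -0.57], [0.4, 0, 0, 0, -0.57], [0.6, 0, 0, 0, -0.57], [0.8, 0, 0, 0, -0.57], [1.0, 0, 0, 0, -0.57], [1.2, 0, 0, 0, -0.57], [1.4, 0, 0, 0, -0.57], [1.6, 0, 0, 0, -0.57], [1.8, 0, 0, 0, -0.57], [1.8, 0, 0, 0, -0.57]]

```text
time_s: 12.67
eef_pos: [0.5195, -0.0182, 0.1522]
ee_rot: [3.142, -0.0, 1.615]
wrist_force: [0.3, -0.4, -0.0]
width: 0.215
grip_force: 0.1
```

```bash
cat > sc.py <<'E'
from h import *
c=read_camera("scene");P=cloud(c);q=P[(abs(P[...,0]-.525)<.06)&(abs(P[...,1]-.02)<.08)&(P[...,2]>.07)&(c["img"].min(2)>140)]
print(len(q)); print(np.histogram2d(q[:,1],q[:,2],bins=[np.arange(-.06,.1,.01),np.arange(.07,.2,.01)])[0].astype(int))
E
python3 sc.py
```

```text
774
[[ 0  0  0  0  0  0  0  0  0  0  0  0]
 [ 0  0  0  0  0  0  0  0  0  0  0  0]
 [ 0  0  0  0  0  0  0  0  0  0  0  0]
 [ 0  0  0  0  0  0  0  0  0  1  0  4]
 [24 21 25 28 35 42 40 21  8  0  0  1]
 [ 9  8 13 10 12 15 18 21 21 15  0  0]
 [ 1  1  0  2  1  3  6  5  7 14  0  0]
 [ 0  0  0  0  0  0  0  0  0  0  0  0]
 [ 0  0  0  0  0  0  0  0  0  0  0  0]
 [ 0  0  0  0  0  0  0  0  0  0  0  0]
 [ 0  0  0  0  0  0  0  0  0  0  0  0]
 [ 0  0  0  0  0  0  0  0  0  0  0  0]
 [ 0  0  0  0  0  0  0  0  0  0  0  0]
 [ 0  0  0  0  0  0  0  0  0  0  0  0]
 [ 0  0  0  0  0  0  0  0  0  0  0  0]]
```

Emit:
step_arm:
  commands:
    - [[0.15, 0, 0, 0, -0.57], [0.3, 0, 0, 0, -0.57], [0.45, 0, 0, 0, -0.57], [0.6, 0, 0, 0, -0.57], [0.75, 0, 0, 0, -0.57], [0.9, 0, 0, 0, -0.57], [1.05, 0, 0, 0, -0.57], [1.2, 0, 0, 0, -0.57], [1.35, 0, 0, 0, -0.57], [1.5, 0, 0, 0, -0.57]]

```text
time_s: 13.55
eef_pos: [0.5188, -0.0034, 0.1521]
ee_rot: [-3.141, -0.0, 1.615]
wrist_force: [-0.1, 0.5, -0.2]
width: 0.214
grip_force: 0.0
```

```bash
python3 sc.py
```

```text
983
[[ 0  0  0  0  0  0  0  0  0  0  0  0]
 [ 0  0  0  0  0  0  0  0  0  0  0  0]
 [ 0  0  0  0  0  0  0  0  0  0  0  0]
 [ 0  0  0  0  0  0  0  0  0  0  0  0]
 [50 35 10  0  0  0  0  0  2  5  6  0]
 [ 8 17 48 75 73 63 18  1  0  0  0  0]
 [ 2  4  4  9 11 27 65 49 29  5  2  0]
 [ 0  0  0  0  1  3  7  8 15 15  0  0]
 [ 0  0  0  0  0  0  0  0  4  0  0  0]
 [ 0  0  0  0  0  0  0  0  0  0  0  0]
 [ 0  0  0  0  0  0  0  0  0  0  0  0]
 [ 0  0  0  0  0  0  0  0  0  0  0  0]
 [ 0  0  0  0  0  0  0  0  0  0  0  0]
 [ 0  0  0  0  0  0  0  0  0  0  0  0]
 [ 0  0  0  0  0  0  0  0  0  0  0  0]]
```

Emit:
step_arm:
  commands:
    - [[0.15, 0, 0, 0, -0.57], [0.3, 0, 0, 0, -0.57], [0.45, 0, 0, 0, -0.57], [0.6, 0, 0, 0, -0.57], [0.75, 0, 0, 0, -0.57], [0.9, 0, 0, 0, -0.57], [1.05, 0, 0, 0, -0.57], [1.2, 0, 0, 0, -0.57], [1.35, 0, 0, 0, -0.57], [1.5, 0, 0, 0, -0.57]]

```text
time_s: 14.43
eef_pos: [0.5182, 0.0115, 0.1521]
ee_rot: [-3.142, 0.0, 1.615]
wrist_force: [0.2, 0.7, 0.1]
width: 0.215
grip_force: 0.0
```

```bash
python3 sc.py
```

```text
1198
[[ 0  0  0  0  0  0  0  0  0  0  0  0]
 [ 0  0  0  0  0  0  0  0  0  0  0  0]
 [21 33  0  0  0  0  0  0  0  0  0  0]
 [13 74  0  0  0  0  0  0  0  0  0  0]
 [16 70  0  0  0  0  0  0  0  0  0  0]
 [ 9 71  0  0  0  0  0  0  0  0  1  1]
 [13 57  0  0  0  0  0  0  1  4  1  1]
 [14 50  0  0  0  0  0  0  0  0  0  0]
 [ 9 69  0  0  0  0  0  0  0  0  0  0]
 [13 66  0  0  0  0  0  0  0  0  0  0]
 [12 65  0  0  0  0  0  0  0  0  0  0]
 [13 62  0  0  0  0  0  0  0  0  0  0]
 [11 65  0  0  0  0  0  0  0  0  0  0]
 [ 9 56  0  0  0  0  0  0  0  0  0  0]
 [ 4  5  0  0  0  0  0  0  0  0  0  0]]
```

It has landed flat on the upper deck, with the near end at y ≈ -0.038. I retract, come down behind it and look.

Emit:
step_arm:
  commands:
    - [[-2.5, 0, 0, 0, -0.57], [-5, 0, 0, 0, -0.57], [-7.5, 0, 0, 0, -0.57], [-8.2, 0, 0, 0, -0.57], [-8.2, 0, 2.5, 0, -0.57], [-8.2, 0, 5, 0, -0.57], [-8.2, 0, 7.5, 0, -0.57], [-8.2, 0, 9.2, 0, -0.57], [-8.2, 0, 9.2, 0, -0.57], [-8.2, 0, 9.2, 0, -0.57]]

```text
time_s: 15.32
eef_pos: [0.5208, -0.07, 0.0594]
ee_rot: [-3.139, -0.001, 1.615]
wrist_force: [0.3, 0.2, -0.2]
width: 0.213
grip_force: 0.0
```

```bash
cat > e.py <<'E'
from h import *
import sys
c=read_camera("wrist"); P=cloud(c); im=c["img"].astype(int); s=robot.sense()
print(s["time_s"],s["wrist_force"].round(2),s["eef_pos"].round(4),s["width"])
white=(im.min(2)>150)&(P[...,2]>.076)&(P[...,2]<.095)&(abs(P[...,0]-.52)<.06); white[:,:220]=0; white[:,420:]=0
q=P[white]; print("z",np.median(q[:,2]),"y",np.percentile(q[:,1],[.5,99.5]))
for a in(-1,1):
    L=[]
    for v in range(5,200):
        u=np.where(white[v])[0]
        if len(u)>40: L.append(P[v,u.min() if a<0 else u.max()][:2])
    L=np.array(L); k=np.polyfit(L[:,1],L[:,0],1); print(len(L),k,np.degrees(np.arctan(k[0])),90-np.degrees(np.arctan(0))+0)
cv2.imwrite("pics/%s.png"%sys.argv[1],c["img"][...,::-1])
E
python3 e.py w8
```

```text
15.3667 [-0.15 -0.63 -0.93] [ 0.5221 -0.0703  0.0608] 0.2136118703120227
z 0.08379513194427793 y [-0.03217014  0.05223263]
195 [-0.05891611  0.49026005] -3.371746766853215 90.0
195 [-0.04135288  0.55041667] -2.367996276645694 90.0
```

View pics/w8.png

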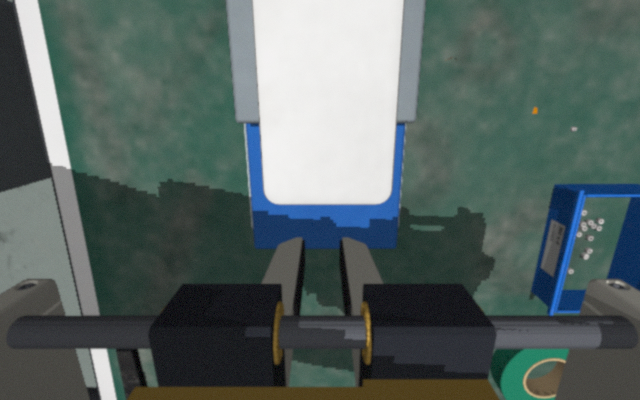

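The view shows the pack face down and square on the upper deck, with its near edge at px (262–395, 203), and the fingers centred behind it. I push it towards the stop.

Emit:
step_arm:
  commands:
    - [[0.7, 0, 0, 0, -0.57], [1.3, 0, 0, 0, -0.57], [1.8, 0, 0, 0, -0.57], [2.1, 0, 0, 0, -0.57], [2.3, 0, 0, 0, -0.57], [2.5, 0, 0, 0, -0.57], [2.7, 0, 0, 0, -0.57], [2.9, 0, 0, 0, -0.57], [3.15, 0, 0, 0, -0.57], [3.4, 0, 0, 0, -0.57]]

```text
time_s: 16.2
eef_pos: [0.5204, -0.0367, 0.0603]
ee_rot: [3.141, 0.0, 1.615]
wrist_force: [0.2, -1.4, 1.2]
width: 0.217
grip_force: 1.0
```

Emit:
step_arm:
  commands:
    - [[0.2, 0, 0, 0, -0.57], [0.4, 0, 0, 0, -0.57], [0.6, 0, 0, 0, -0.57], [0.8, 0, 0, 0, -0.57], [1.0, 0, 0, 0, -0.57], [1.2, 0, 0, 0, -0.57], [1.4, 0, 0, 0, -0.57], [1.6, 0, 0, 0, -0.57], [1.8, 0, 0, 0, -0.57], [2.0, 0, 0, 0, -0.57]]

```text
time_s: 17.03
eef_pos: [0.5194, -0.0164, 0.0602]
ee_rot: [3.142, 0.0, 1.615]
wrist_force: [0.5, -3.1, 2.5]
width: 0.215
grip_force: 1.4
```

Emit:
step_arm:
  commands:
    - [[0.05, 0, 0, 0, -0.57], [0.1, 0, 0, 0, -0.57], [0.15, 0, 0, 0, -0.57], [0.2, 0, 0, 0, -0.57], [0.25, 0, 0, 0, -0.57], [0.3, 0, 0, 0, -0.57], [0.35, 0, 0, 0, -0.57], [0.4, 0, 0, 0, -0.57], [0.4, 0, 0, 0, -0.57], [0.4, 0, 0, 0, -0.57]]

```text
time_s: 17.87
eef_pos: [0.5192, -0.0125, 0.0601]
ee_rot: [-3.141, -0.0, 1.615]
wrist_force: [0.5, -2.5, 1.5]
width: 0.217
grip_force: 1.1
```

Emit:
step_arm:
  commands:
    - [[0.05, 0, 0, 0, -0.57], [0.1, 0, 0, 0, -0.57], [0.15, 0, 0, 0, -0.57], [0.2, 0, 0, 0, -0.57], [0.2, 0, 0, 0, -0.57], [0.2, 0, 0, 0, -0.57], [0.2, 0, 0, 0, -0.57], [0.2, 0, 0, 0, -0.57], [0.2, 0, 0, 0, -0.57], [0.2, 0, 0, 0, -0.57]]

```text
time_s: 18.7
eef_pos: [0.5191, -0.0105, 0.06]
ee_rot: [-3.141, -0.0, 1.615]
wrist_force: [1.0, -0.8, 1.1]
width: 0.213
grip_force: 0.4
```

Emit:
step_arm:
  commands:
    - [[0.03, 0, 0, 0, -0.57], [0.06, 0, 0, 0, -0.57], [0.09, 0, 0, 0, -0.57], [0.12, 0, 0, 0, -0.57], [0.12, 0, 0, 0, -0.57], [0.12, 0, 0, 0, -0.57], [0.12, 0, 0, 0, -0.57], [0.12, 0, 0, 0, -0.57], [0.12, 0, 0, 0, -0.57], [0.12, 0, 0, 0, -0.57]]

```text
time_s: 19.53
eef_pos: [0.5191, -0.01, 0.06]
ee_rot: [-3.142, 0.001, 1.615]
wrist_force: [0.7, -4.6, -0.4]
width: 0.215
grip_force: 2.6
```

Contact with the stop came exactly where I expected. I press a little more, hold, then back away.

Emit:
step_arm:
  commands:
    - [[0.02, 0, 0, 0, -0.57], [0.04, 0, 0, 0, -0.57], [0.04, 0, 0, 0, -0.57], [0.04, 0, 0, 0, -0.57], [0.04, 0, 0, 0, -0.57], [0.04, 0, 0, 0, -0.57], [0.04, 0, 0, 0, -0.57], [0.04, 0, 0, 0, -0.57], [0.04, 0, 0, 0, -0.57], [0.04, 0, 0, 0, -0.57]]

```text
time_s: 20.37
eef_pos: [0.5191, -0.01, 0.0601]
ee_rot: [3.142, 0.002, 1.615]
wrist_force: [0.7, -6.4, -0.7]
width: 0.211
grip_force: 3.5
```

Emit:
step_arm:
  commands:
    - [[-0.1, 0, 0, 0, -0.57], [-0.4, 0, 0, 0, -0.57], [-1.2, 0, 0, 0, -0.57], [-2.5, 0, 0, 0, -0.57], [-4, 0, 0, 0, -0.57], [-5, 0, -1, 0, -0.57], [-6, 0, -3, 0, -0.57], [-6, 0, -5, 0, -0.57], [-6, 0, -5, 0, -0.57], [-6, 0, -5, 0, -0.57]]

```text
time_s: 21.2
eef_pos: [0.5231, -0.07, 0.1121]
ee_rot: [3.138, 0.001, 1.614]
wrist_force: [-0.2, -0.2, -1.1]
width: 0.218
grip_force: 0.0
```

```bash
python3 e.py w9
python3 - <<'E'
from h import *
c=read_camera("scene"); P=cloud(c); cv2.imwrite("pics/s3.png",cv2.resize(c["img"][120:270,200:380,::-1],(720,600)))
E
```

```text
21.25 [-0.11  0.91  0.22] [ 0.522  -0.0695  0.1106] 0.21403184549364307
z 0.0837896324456206 y [0.00106423 0.06600145]
119 [-0.06523226  0.49053075] -3.732245062690207 90.0
119 [-0.0292262   0.54993824] -1.674061236151603 90.0
```

View pics/w9.png

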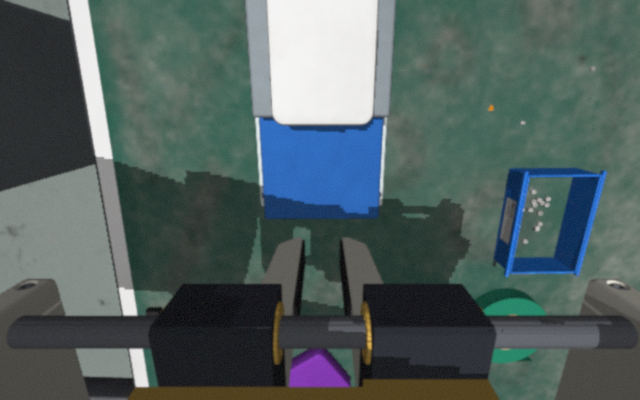

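View pics/s3.png

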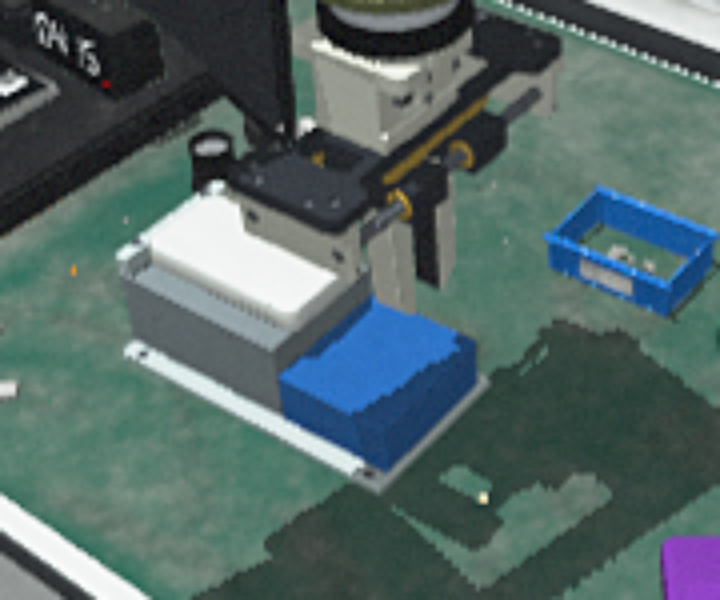

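Both views show the pack face down against the stop, overhanging the ledge slightly (wrist px (268–375, 123)) and square. The gripper is clear.

```bash
python3 -c "
from cell import robot
print(robot.hand_in())"
```

```text
the job is handed in; nothing more can be done
None
```

I handed the job in at about 21 s: the pack lies face down, square and flush against the end stop, with contact forces around 7 N at most and the gripper clear; the hand-in gave no verdict.

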